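# Push the accessory tray in through the sterilizer's flap

## Task

Set the small accessory tray between the guide rails of the low sterilizer and slide it nose first in through the flap, keeping it level. Push it gently up against the interlock plate at the back, whose place you must feel for, and push on until the plate has given by about 4 mm, never to its hard stop; then let go, so that the flap hangs shut behind the basket. Leave the ramekin, the teat and the bottle where they are.

Things in the scene. Friction and masses are not known exactly. Their poses are not given: they have to be found in the camera images.
- sterilizer: Low white fixed box, 215 long (x) x 150 wide (y) x 86 mm high, clear roof. Origin on the counter at the middle of the entrance, right under the flap; its x axis points INTO the tunnel, z up. Tunnel 62 mm wide, its floor is the bare counter (z = 0), entrance 63 mm high under a lintel.
- rails (a point): Point on the counter midway between the two guide rails, at the sterilizer's x = -85 mm. The rails are 8 mm high, parallel and 62 mm apart from here to the entrance; outwards from here they flare to about 85 mm apart at x = -123 mm. Axes as the sterilizer's.
- flap (a joint): Grey check flap, hinge line 58 mm above the counter at the sterilizer's x = 0; leaf 58 wide, 43 mm long, lower edge 15 mm above the counter, so it clears the tray's tongue. rad: 0 hangs shut, grows to 1.5 swung inward; weakly sprung shut (under 2 N). It rides on the basket and falls shut once the basket's tail is over about 41 mm inside.
- interlock (a joint): Steel plate across the tunnel's back, 6 to 52 mm above the counter. Its face starts somewhere between sterilizer x = 136 and 152 mm (not measured, differs each time). Value: m it has been pushed in along x; 0 at the start, hard stop at 0.010. Friction-held: still below about 6 N, then slides steadily at about 6 N; never springs back.
- tray: Loose white tray, about 160 g. Origin under the middle of its open basket (76 long in x, 56 wide in y, 42 mm high, walls 3 mm; lift it by its long sides); x points to the nose (nose x = +38, tail x = -38 mm), z up. A tongue 24 wide, 8 mm high runs back to x = -167 mm; a clear cap is fixed in the basket.
- tray_fin (a point): Centre of the top of the grip fin on the tongue's end (tray x = -155 mm), 24 long (x), 16 wide (y), top 52 mm above the tray's underside. Push the tray by it; it stays outside when the tray is home. Axes as the tray's.
- ramekin: White ceramic ramekin, 80 mm across, 42 high, loose bystander; origin under its centre.
- teat: Pink bottle teat standing on its 48 mm flange, 46 mm high, loose bystander; origin under its centre.
- bottle: Clear closed bottle, 60 mm across, 140 high, loose bystander; origin under its centre.
Mind the look-alikes: they are no part of the job. Leave any blue or red look-alike of the tray alone.

How it is judged (in metres and radians):
On the way, in this order (a step that is already met when the one before it is completed fails the run):
1. the tray's nose, between the rails, swings the flap open (value of joint flap above 0.6 rad and x of tray in the frame of sterilizer above -0.04 m), for 0.1 s.
2. the tray has pushed the interlock plate in and the flap is shut behind the basket (value of joint interlock above 0.002 m and value of joint flap below 0.08 rad and x of tray in the frame of sterilizer above 0.09 m), for 0.2 s.
At the end, for the whole second after the job is handed in: The tray rests level on the counter with its basket inside the tunnel (origin more than 90 mm in), the interlock plate has been pushed in by 2 to 6.5 mm, the flap hangs shut (under 0.08 rad) behind the basket, and the tray is let go and at rest (all of step 2 and value of joint interlock below 0.0065 m and angle between tray's own z axis and vertical below 0.08 rad and height (world z) of tray below 0.006 m and linear speed of tray below 0.01 m/s); the robot touches nothing.
It fails at once if the interlock plate is driven close to its hard stop (over 8 mm) (value of joint interlock above 0.008 m).
It fails at once if the tray is forced against the sterilizer with more than 20 N (contact force between tray and sterilizer above 20 N).
It fails at once if the tray is tipped by more than 0.4 rad (angle between tray's own z axis and vertical above 0.4 rad).
It fails at once if a bystander is moved by more than 20 mm (distance of any of ramekin, teat, bottle from where it was at the start of the episode above 0.02 m).
It also fails if it takes over 70 s, if anything falls off the work surface, if the arm or the gripper's body presses on something with over 40 N, if the wrist force passes 120 N, or if a joint passes its speed limit or range.

## Robot

A 6-joint arm with a two-finger parallel gripper is mounted at the origin on the work surface. World frame = base frame: x ahead of the robot, y to its left, z up, the work surface at z = 0. Lengths are in mm, angles in rad, forces in N, time in s.
With the tool pointing down it reaches from about 300 to 825 mm from the base axis. Payload 5.4 kg.
Tool frame: the origin (TCP) lies midway between the tips of the shut fingers; the grasp point (between the pads) lies 19 mm behind it (manip.hold_point_z is the z of the grasp point in the tool frame, in mm); z points along the fingers, y is the direction in which the jaws open and shut (so a half turn about z gives the same grasp; the last joint's range is limited). The gripper opens to 92 mm and grips with 3 to 60 N. Pads are 20 mm wide; open, the fingers measure 128 mm over their backs; the gripper's body (75 mm by 189 mm) begins 69 mm behind the grasp point.
Start: joints at [-1.456, 0.158, 1.597, -0, 1.386, -0.21], TCP at [183.47, -544.927, 214.601] pointing down, gripper open.
Joint ranges: [-2.91, 2.91], [-0.94, 2.29], [0.18, 2.7], [-1.29, 4.43], [0.17, 2.64], [-3, 3]. Speed limits (rad/s): [2.57, 2.57, 3.14, 3.14, 3.14, 3.14].

## Interface

Orientations are given as a unit quaternion [x, y, z, w].
In Python, from rig import manip gives the robot as it stands. The module is installed in compiled form; this text tells all that it offers.
- The arm moves only by the tool play_rows, never from a script. Its argument "series" is a list of rows, each a list of 3 entries, a list of its own where there are three numbers: the shift along the tool's x, y, z in m, then the turn about the tool's z in degrees, then the opening, from 0 (shut) to 1 (fully open). A call has 1 to 20 rows; each row shifts and turns the pose as measured when the row begins, along the tool's axes as they then stand; what a row does not reach is not made up. A row lasts 1/8 s, in which the tool goes at most 62.5 mm and 10.7 degrees, less where a joint would pass 70% of its speed; a pose out of reach is approached as far as the arm can. A call with a gripper value outside its range is refused whole. The fingers move at their own pace and stop on an object; the grip force is fixed at half the most. Time passes only in rows, so rows that do not move let the fingers close. It gives the time, the measured TCP pose, the force and the opening at its end, in the units of the state.
- manip.get_state(): the state, without advancing time (a new reading comes with each control period).
- manip.grab_frame(name): name is "scene" or "top" or "wrist"; returns a dict with "pixels" (384x512x3 uint8, red, green, blue), "intrinsics" (3x3 intrinsics, pixels), "k1" (the pictures are not rectified: a ray, as slopes to the right and down, at radius r is drawn at 1 + k1 r^2 times it, then the intrinsics apply), "origin" and "attitude" of the camera in the world; the wrist camera has in their place "hand_eye" (4x4, takes a point from camera to tool coordinates, whose origin is the TCP and whose axes are the flange's). Camera axes: x right, y up, looking along -z (the intrinsics and any distortion apply to the point x, -y, -z); pixel columns grow to the right and rows downward; lengths in mm; the calibration is good to about 2 mm. A picture is of the moment at which its call begins: read the wrist's pose just before it. There is no depth.
- manip.job_done(): hands the job in, once; it reports no verdict.
Trained networks look in the newest picture that a camera, given by its name, has taken for a name from the list of things; names that differ only in an ending like _2 or _b are one class to them, and where a whole thing is asked for, a point or a joint stands for the part that bears it (a point fixed in the world has none). Each returns a list of dicts, best first, with "p" (0 to 1); they miss things now and then, are a little off and sometimes report something else, mostly with a low value. They report only what shows in the picture. A call takes as long as a camera call. They do not tell look-alikes from the thing itself.
- manip.recognise(camera, thing): "point" ([x, y, z] in mm, in world coordinates, good to about 4 mm: the middle of the surface that is visible of it).
- manip.tip_of(camera, thing): "point" ([x, y, z] in mm, in world coordinates, good to about 4 mm: a listed point, or the origin of a listed thing).
The state is a dict: "time_s": time; "joints": joint angles; "joint_vel": joint speeds; "tau": joint torques, N m; "position": TCP position; "ee_rot": TCP orientation; "ft_force": force on the tool from outside, world axes, zero at the start; "ft_torque": the same for the moment, N m; "width": finger opening in mm.
Only numpy, scipy, OpenCV 4.12 (cv2) and the standard library are available. Lean on these libraries where they do the work, as an engineer would, in place of code of your own. Each camera call takes 0.05 s, during which the arm holds its last target.

## Working session

There is one attempt and no reset: what is moved stays moved. The work goes in short steps, Python scripts to look and compute and a tool call to move; the robot and the scene stay as the last step left them, time stands still between calls to the robot, and variables do not carry over. Pictures are saved under pics/ and viewed, and the job is handed in when it is done.

Besides the shell and the picture viewer there is one more tool, called after "Emit:" as a command line: name --argument value ..., lists and objects as JSON in quotes. play_rows: Moves the arm, as the interface text tells. Its arguments: {"type":"object","properties":{"series":{"type":"array","items":{"type":"array"}}},"required":["series"]}

```bash
mkdir -p pics
cat > h.py <<'E'
import numpy as np,cv2
from rig import manip
from scipy.spatial.transform import Rotation as R
def snap(n,f):
    g=manip.grab_frame(n); cv2.imwrite('pics/'+f,g['pixels'][:,:,::-1]); return g
E
python3 - <<'E'
from h import *
print(manip.get_state(), manip.hold_point_z)
for c in ['scene','top','wrist']:
    g=snap(c,c+'0.png'); print({k:np.round(v,3).tolist() if not isinstance(v,float) else v for k,v in g.items() if k!='pixels'})
    for t in ['sterilizer','rails','tray','tray_fin','ramekin','teat','bottle','flap','interlock']:
        try:
            print(c,t,[(np.round(d['point']).tolist(),round(d['p'],2)) for d in manip.tip_of(c,t)])
        except Exception as e: print(c,t,e)
E
```

```text
{'time_s': 0.0, 'joints': array([-1.45611050e+00,  1.59023716e-01,  1.59824231e+00, -1.97352301e-05,
        1.38620432e+00, -2.10113250e-01]), 'joint_vel': array([ 7.44082814e-04, -5.94689262e-04, -6.07412155e-04,  1.49095573e-03,
        4.44393939e-05,  1.66369457e-03]), 'tau': array([-5.24131374e-04, -3.85572195e+01, -3.22109485e+01,  6.99816132e-02,
        3.79420538e-02, -1.31939164e-04]), 'position': array([ 183.385434  , -544.30209598,  213.62811863]), 'ee_rot': array([ 9.86841422e-01,  1.61688361e-01,  3.50914081e-05, -9.38236107e-04]), 'ft_force': array([ 0.12771528, -0.62270627,  0.43339216]), 'ft_torque': array([ 0.00433619,  0.04585255, -0.05598284]), 'width': 91.8811232361584} -18.700000000000003
{'intrinsics': [[465.728, 0.0, 253.698], [0.0, 465.728, 189.436], [0.0, 0.0, 1.0]], 'k1': 0.033842083455358954, 'origin': [1016.764, -833.007, 784.889], 'attitude': [0.454, 0.118, 0.203, 0.859]}
scene sterilizer [([592.0, -16.0, 2.0], 0.67), ([510.0, 396.0, 51.0], 0.31)]
scene rails [([612.0, 65.0, -2.0], 0.68), ([420.0, -299.0, -1.0], 0.26)]
scene tray [([298.0, 505.0, 3.0], 
[... 1068 characters left out ...]
425.0, -298.0, 1.0], 0.89)]
top flap it knows: bottle, rails, ramekin, sterilizer, teat, tray, tray_fin
top interlock it knows: bottle, rails, ramekin, sterilizer, teat, tray, tray_fin
{'intrinsics': [[283.438, 0.0, 253.024], [0.0, 283.438, 188.665], [0.0, 0.0, 1.0]], 'k1': -0.06390244453284376, 'hand_eye': [[-0.001, 0.966, 0.257, 71.876], [1.0, 0.001, 0.001, -0.005], [0.0, 0.257, -0.966, -169.352], [0.0, 0.0, 0.0, 1.0]]}
wrist sterilizer []
wrist rails []
wrist tray []
wrist tray_fin []
wrist ramekin []
wrist teat []
wrist bottle []
wrist flap it knows: bottle, rails, ramekin, sterilizer, teat, tray, tray_fin
wrist interlock it knows: bottle, rails, ramekin, sterilizer, teat, tray, tray_fin
```

View pics/scene0.png

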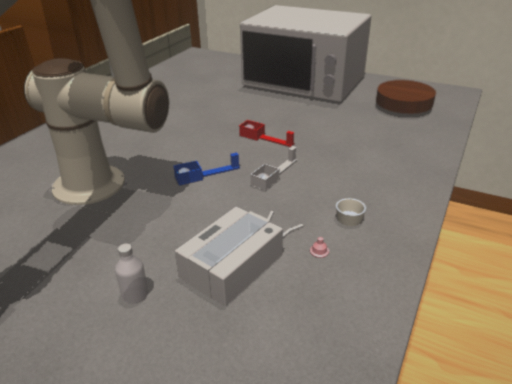

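View pics/top0.png

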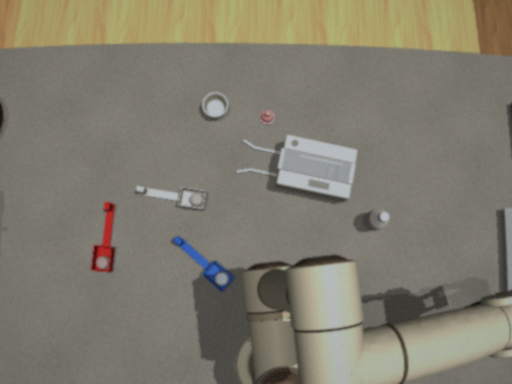

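Run:
```python
import cv2
t=cv2.imread('pics/top0.png')
a=cv2.resize(t[120:215,225:365],None,fx=5,fy=5,interpolation=cv2.INTER_CUBIC);cv2.imwrite('pics/c1.png',a)
a=cv2.resize(t[170:225,125:225],None,fx=7,fy=7,interpolation=cv2.INTER_CUBIC);cv2.imwrite('pics/c2.png',a)
```

```text
(no output)
```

View pics/c1.png

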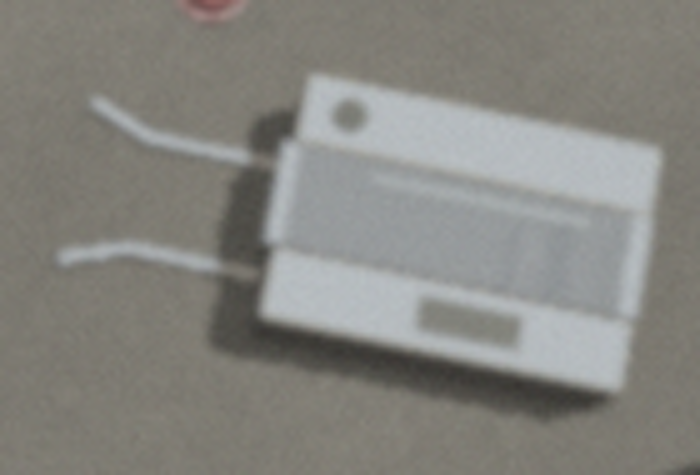

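View pics/c2.png

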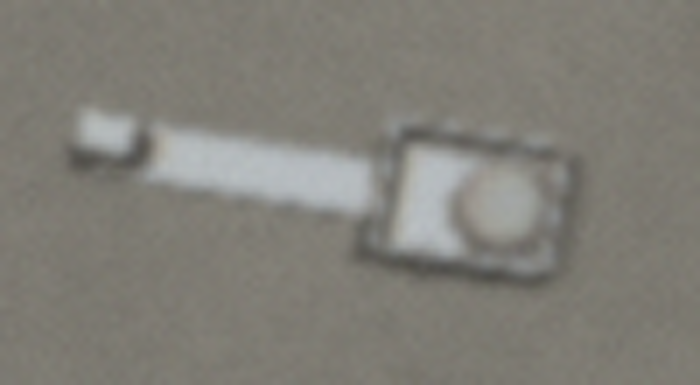

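```bash
cat >> h.py <<'E'
from scipy.optimize import least_squares
def proj(g,P,pose=None):
    P=np.atleast_2d(P).astype(float)
    if 'hand_eye' in g:
        p,q=pose; T=R.from_quat(q); H=g['hand_eye']
        Pt=T.inv().apply(P-p); C=(Pt-H[:3,3])@H[:3,:3]
    else: C=R.from_quat(g['attitude']).inv().apply(P-g['origin'])
    s=np.c_[C[:,0]/-C[:,2],-C[:,1]/-C[:,2]]
    s=s*(1+g['k1']*(s**2).sum(1))[:,None]
    K=g['intrinsics']; return s*[K[0][0],K[1][1]]+[K[0][2],K[1][2]]
def obj2w(v,L):  # v=x,y,yaw
    c,s=np.cos(v[2]),np.sin(v[2]); L=np.asarray(L,float)
    return np.c_[v[0]+c*L[:,0]-s*L[:,1], v[1]+s*L[:,0]+c*L[:,1], L[:,2]]
def fit(g,L,px,v0,pose=None):
    px=np.asarray(px,float)
    r=least_squares(lambda v:(proj(g,obj2w(v,L),pose)-px).ravel(),v0,x_scale=[1,1,.01],loss='soft_l1')
    return r.x,(proj(g,obj2w(r.x,L),pose)-px)
E
python3 - <<'E'
from h import *
g=manip.grab_frame('top')
px=np.array([(308,75),(660,148),(622,390),(262,320)])/5+[225,120]-.4
v,e=fit(g,[(0,75,86),(215,75,86),(215,-75,86),(0,-75,86)],px,[597,-16,-1.73]); print(v,e.round(1).tolist())
# z axis: left of x (heading -y) is +x => y=+75 is image top
rp=np.array([(145,136),(245,160),(122,248),(222,267),(95,100),(62,258)])/5+[225,120]-.4
# rails mid at -85, inner
L=[(-85,33,8),(-30,33,8),(-85,-33,8),(-30,-33,8)]
v2,e=fit(g,L,rp[:4],v);print('rails',v2,e.round(1).tolist())
print('pred',(proj(g,obj2w(v,L))-rp[:4]).round(1).tolist())
tp=np.array([(393,125),(575,157),(558,278),(365,250),(105,128)])/7+[125,170]-.4
L=[(-38,28,42),(38,28,42),(38,-28,42),(-38,-28,42),(-155,0,52)]
v3,e=fit(g,L,tp,[484,240,-1.75]);print('tray',v3,e.round(1).tolist())
E
```

```text
[594.57085369 -18.24929138  -1.76089472] [[-0.5, -0.5], [0.9, -0.5], [0.5, 0.8], [-0.8, 0.2]]
rails [595.7310404  -21.16385019  -1.76813705] [[1.0, 1.3], [-1.4, 0.1], [1.3, -0.4], [-0.9, -0.6]]
pred [[-0.1, 1.8], [-2.4, 0.5], [0.3, 0.2], [-1.8, -0.1]]
tray [483.21482983 240.3851246   -1.74809018] [[0.4, -0.7], [-0.4, -0.5], [-1.7, 0.8], [0.5, 0.0], [0.5, 0.4]]
```

Emit:
play_rows --series '[[[0.038,-0.046,-0.002],0,1],[[0.038,-0.046,-0.002],0,1],[[0.038,-0.046,-0.002],0,1],[[0.038,-0.046,-0.002],0,1],[[0.038,-0.046,-0.002],0,1],[[0.038,-0.046,-0.002],0,1],[[0.038,-0.046,-0.002],0,1],[[0.038,-0.046,-0.002],0,1],[[0.038,-0.046,-0.002],0,1],[[0.038,-0.046,-0.002],0,1],[[0.038,-0.046,-0.002],0,1],[[0.038,-0.046,-0.002],0,1],[[0.038,-0.046,-0.002],0,1],[[0.038,-0.046,-0.002],0,1],[[0,0,0],-10.2,1],[[0,0,0],-10.2,1],[[0,0,0],-10.2,1],[[0,0,0],-10.2,1],[[0,0,0],-10.2,1],[[0,0,0],-10.2,1]]'

```text
time_s: 3.75
position: [492.6, 260.9, 244.2]
ee_rot: [0.756, 0.654, 0.003, 0.005]
ft_force: [-0.1, -0.7, 0.0]
width: 91.8
```

Run:
```python
from h import *
s=manip.get_state(); g=snap('wrist','w1.png')
np.savez('w1.npz',p=s['position'],q=s['ee_rot']); print(s['time_s'],s['position'],s['ee_rot'])
for t in ['tray','tray_fin']: print([(np.round(d['point']).tolist(),round(d['p'],2)) for d in manip.tip_of('wrist',t)])
v=[483.2,240.4,-1.748]
L=[(-38,28,42),(38,28,42),(38,-28,42),(-38,-28,42),(-155,0,52)]
print(proj(g,obj2w(v,L),(s['position'],s['ee_rot'])).round(1).tolist())
```

```text
3.75 [492.6061543  260.87812773 244.24349039] [0.75617735 0.65433826 0.00279316 0.00542747]
[([256.0, 160.0, -3.0], 0.96), ([301.0, 509.0, 2.0], 0.86), ([486.0, 242.0, 4.0], 0.78)]
[([505.0, 394.0, 50.0], 0.58)]
[[268.8, 157.4], [266.3, 211.8], [225.9, 210.7], [226.3, 156.2], [250.2, 60.8]]
```

View pics/w1.png

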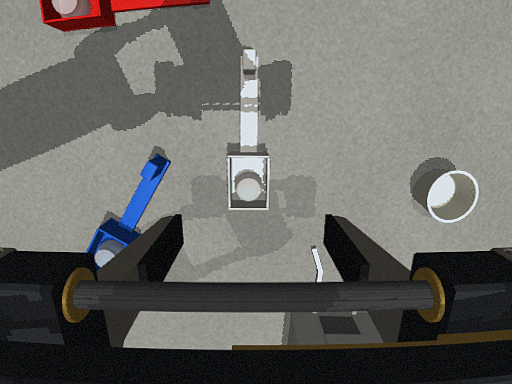

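Run:
```python
import cv2
t=cv2.imread('pics/w1.png')
a=cv2.resize(t[40:220,210:300],None,fx=3.3,fy=3.3,interpolation=cv2.INTER_CUBIC)
b=cv2.resize(t[145:220,210:285],None,fx=6,fy=6,interpolation=cv2.INTER_NEAREST)
import numpy as np
o=np.zeros((600,780,3),np.uint8);o[:a.shape[0],:a.shape[1]]=a;o[:b.shape[0],310:310+b.shape[1]]=b
cv2.imwrite('pics/c3.png',o)
```

```text
(no output)
```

View pics/c3.png

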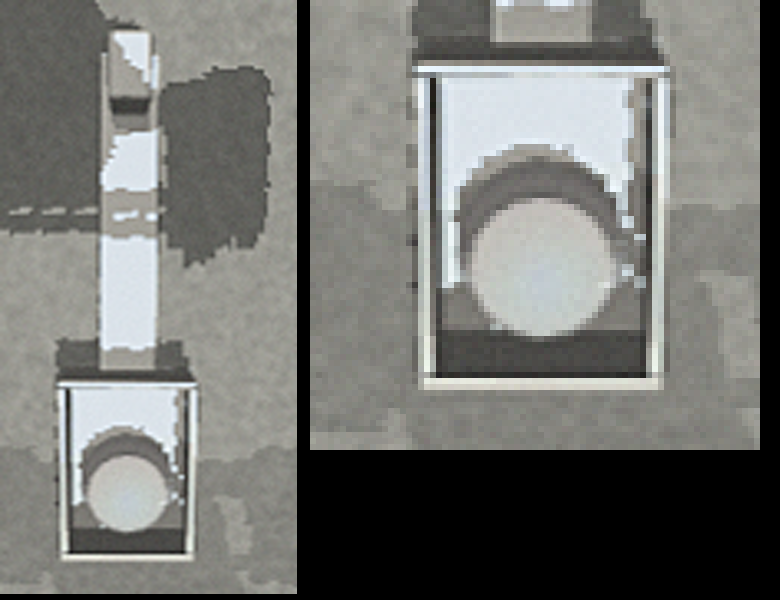

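Run:
```python
from h import *
d=np.load('w1.npz'); g=manip.grab_frame('wrist'); s=manip.get_state(); pose=(d['p'],d['q'])
L=[(-38,28,42),(38,28,42),(38,-28,42),(-38,-28,42),(-155,0,52)]
px=np.array([(270,155.8),(268.8,209.7),(228.3,209.7),(227,155.8),(249.4,58.7)])-[.5,.5]
v,e=fit(g,L,px,[483,240,-1.748],pose); print(v,e.round(1).tolist())
T=R.from_quat(s['ee_rot']); print(s['position'],T.as_matrix().round(4).tolist())
t=np.array([v[0],v[1],s['position'][2]])
print('tool delta',T.inv().apply(t-s['position']), 'turn deg', -np.degrees(v[2]+np.pi-np.arctan2(T.as_matrix()[1,0],T.as_matrix()[0,0])))
```

```text
[485.27503923 242.69957295  -1.72509772] [[-0.0, -0.3], [-0.1, 0.4], [-0.1, 0.2], [0.4, -0.6], [-0.2, 0.2]]
[492.63168398 260.84457774 244.26780104] [[0.1532, 0.9881, 0.0114], [0.9882, -0.1532, -0.0045], [-0.0027, 0.012, -0.9999]]
tool delta [-1.9057910e+01 -4.4897087e+00 -1.6841154e-03] turn deg 0.02666216708319386
```

Emit:
play_rows --series '[[[-0.01,-0.002,0.03],0,1],[[-0.009,-0.002,0.03],0,1],[[0,0,0.03],0,1],[[0,0,0.03],0,1],[[0,0,0.03],0,1],[[0,0,0.01],0,1],[[0,0,0],0,1]]'

```text
time_s: 4.82
position: [489.5, 241.9, 82.0]
ee_rot: [0.766, 0.643, 0.005, 0.006]
ft_force: [-0.4, 0.6, 0.4]
width: 91.7
```

Run:
```python
from h import *
s=manip.get_state(); g=snap('wrist','w2.png')
T=R.from_quat(s['ee_rot']);print(s['position'],T.as_matrix().round(4).tolist())
v=np.array([485.3,242.7,-1.725]); t=np.array([v[0],v[1],s['position'][2]])
print('tool delta',T.inv().apply(t-s['position']), 'turn deg', -np.degrees(v[2]+np.pi-np.arctan2(T.as_matrix()[1,0],T.as_matrix()[0,0])))
L=[(-38,28,42),(38,28,42),(38,-28,42),(-38,-28,42),(-155,0,52)]
P=proj(g,obj2w(v,L),(s['position'],s['ee_rot'])).round(1);print(P.tolist())
im=g['pixels'][:,:,::-1].copy()
for p in P: cv2.circle(im,(int(p[0]+.5),int(p[1]+.5)),2,(0,0,255),1)
cv2.imwrite('pics/w2b.png',im)
```

```text
[489.46543516 241.88377722  81.97820753] [[0.1728, 0.9848, 0.0162], [0.985, -0.1728, -0.0032], [-0.0004, 0.0165, -0.9999]]
tool delta [ 0.08401781 -4.24324447 -0.0699076 ] turn deg -1.1173177869020472
[[283.3, 159.7], [282.6, 252.1], [214.0, 253.9], [208.2, 161.5], [240.8, -20.6]]
```

View pics/w2b.png

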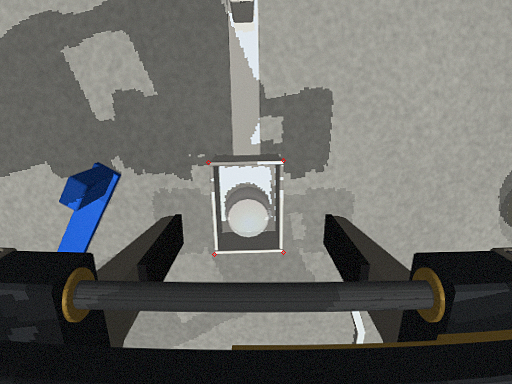

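Emit:
play_rows --series '[[[0,-0.0042,0.02],-1.1,1],[[0,0,0.02],0,1],[[0,0,0.018],0,1],[[0,0,0.008],0,1],[[0,0,0],0,1]]'

```text
time_s: 5.5
position: [492.9, 244.2, 21.3]
ee_rot: [0.76, 0.65, 0.011, 0.01]
ft_force: [-1.3, 1.5, -0.3]
width: 92.5
```

```bash
cat >> h.py <<'E'
def rel(v,L=(0,0,0)):
    s=manip.get_state();T=R.from_quat(s['ee_rot']);M=T.as_matrix()
    t=obj2w(v,[L])[0]; a=-np.degrees(v[2]+np.pi-np.arctan2(M[1,0],M[0,0]))
    print('pos',s['position'].round(1),'z',M[:,2].round(4),'tooldelta',T.inv().apply(t-s['position']).round(1),'turn',round((a+180)%360-180,2),'F',s['ft_force'].round(2),'M',s['ft_torque'].round(2),'w',round(s['width'],1),'t',s['time_s'])
E
python3 - <<'E'
from h import *
rel([485.3,242.7,-1.725])
snap('wrist','w3.png')
E
```

```text
pos [492.9 244.2  21.3] z [ 2.940e-02  1.000e-04 -9.996e-01] tooldelta [-2.8 -7.9 21.1] turn -0.09 F [-1.26  1.46 -0.25] M [-0.03 -0.12 -0.  ] w 92.5 t 5.5
```

View pics/w3.png

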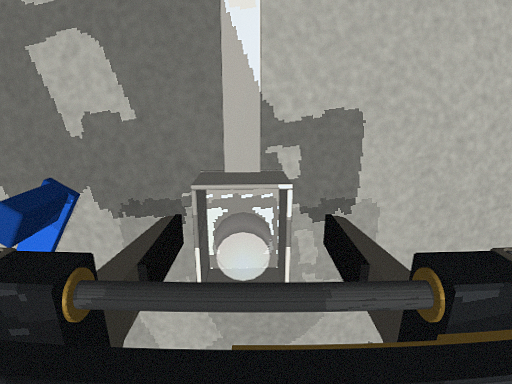

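Emit:
play_rows --series '[[[-0.0028,-0.008,0.002],0,1]]'

```text
time_s: 5.68
position: [485.8, 243.0, 20.4]
ee_rot: [0.76, 0.65, 0.012, 0.01]
ft_force: [0.3, -0.3, 0.3]
width: 91.7
```

Run:
```python
from h import *
rel([485.3,242.7,-1.725]); print(manip.get_state()['joints'].round(4),manip.get_state()['joint_vel'].round(3))
```

```text
pos [485.8 243.   20.4] z [ 3.220e-02  8.000e-04 -9.995e-01] tooldelta [-0.5 -1.1 20.3] turn -0.1 F [ 0.29 -0.28  0.27] M [-0.04 -0.03 -0.04] w 91.7 t 5.675
[ 0.2455  0.2957  1.8558 -0.0086  0.9587  0.4063] [ 0.013 -0.124  0.209 -0.002 -0.072  0.01 ]
```

Emit:
play_rows --series '[[[0,0,0],0,1]]'

```text
time_s: 5.8
position: [485.0, 242.9, 20.4]
ee_rot: [0.76, 0.65, 0.012, 0.01]
ft_force: [0.1, -0.1, -0.6]
width: 92.0
```

Run:
```python
from h import *
rel([485.3,242.7,-1.725]); print(manip.get_state()['joints'].round(4),manip.get_state()['joint_vel'].round(3))
```

```text
pos [485.  242.9  20.4] z [ 3.170e-02  7.000e-04 -9.995e-01] tooldelta [-0.3 -0.3 20.4] turn -0.09 F [ 0.1  -0.06 -0.57] M [-0.03  0.02 -0.  ] w 92.0 t 5.8
[ 0.2457  0.2944  1.8574 -0.0086  0.9589  0.4064] [-0.002 -0.004 -0.024  0.001 -0.007 -0.   ]
```

Emit:
play_rows --series '[[[0,0,0.003],0,1],[[0,0,0],0,1],[[0,0,0.003],0,1],[[0,0,0],0,1],[[0,0,0.003],0,1],[[0,0,0],0,1]]'

```text
time_s: 6.55
position: [485.8, 243.0, 11.3]
ee_rot: [0.76, 0.65, 0.013, 0.01]
ft_force: [-0.0, 1.1, -0.5]
width: 91.9
```

Run:
```python
from h import *
rel([485.3,242.7,-1.725])
```

```text
pos [485.8 243.   11.3] z [ 0.0328  0.001  -0.9995] tooldelta [-0.5 -0.8 11.3] turn -0.09 F [-0.01  1.05 -0.48] M [ 0.   -0.06  0.05] w 91.9 t 6.55
```

Emit:
play_rows --series '[[[0,-0.0008,-0.003],0,1],[[0,0,0],0,0],[[0,0,0],0,0],[[0,0,0],0,0],[[0,0,0],0,0],[[0,0,0],0,0],[[0,0,0],0,0],[[0,0,0],0,0]]'

```text
time_s: 7.55
position: [485.2, 243.2, 14.8]
ee_rot: [0.76, 0.65, 0.013, 0.01]
ft_force: [-0.1, -0.4, -0.1]
width: 56.2
```

Run:
```python
from h import *
rel([485.3,242.7,-1.725])
```

```text
pos [485.2 243.2  14.8] z [ 0.0333  0.0012 -0.9994] tooldelta [-0.6 -0.3 14.8] turn -0.11 F [-0.1  -0.44 -0.14] M [-0.04 -0.03 -0.03] w 56.2 t 7.55
```

Emit:
play_rows --series '[[[0,0,-0.01],0,0],[[0,0,-0.015],0,0],[[0,0,-0.015],0,0],[[0,0,-0.01],0,0],[[0,0,0],0,0],[[0,0,0],0,0]]'

```text
time_s: 8.3
position: [482.9, 243.0, 68.4]
ee_rot: [0.76, 0.65, 0.013, 0.01]
ft_force: [-0.3, 0.9, -1.4]
width: 56.4
```

Run:
```python
from h import *
rel([485.3,242.7,-1.725]); snap('wrist','w4.png'); snap('top','t4.png'); snap('scene','s4.png')
v=[594.6,-18.2,-1.761]
rel(v,(-75,0,0))
```

```text
pos [482.9 243.   68.4] z [ 3.290e-02  7.000e-04 -9.995e-01] tooldelta [-0.3  0.2 68.5] turn -0.08 F [-0.32  0.9  -1.42] M [-0.16 -0.03 -0.03] w 56.4 t 8.3
pos [482.7 242.9  68.1] z [ 3.230e-02  5.000e-04 -9.995e-01] tooldelta [-166.1  151.4   72. ] turn 1.98 F [ 0.27  0.1  -1.67] M [-0.16 -0.03 -0.05] w 55.8 t 8.45
```

View pics/w4.png

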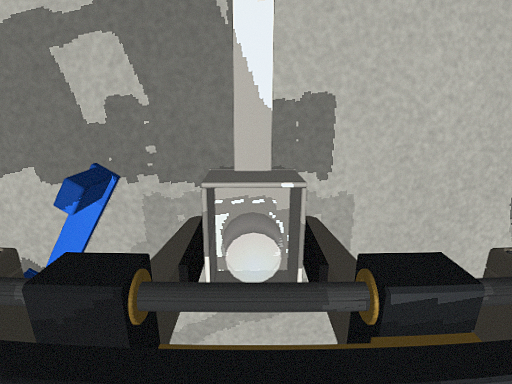

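View pics/s4.png

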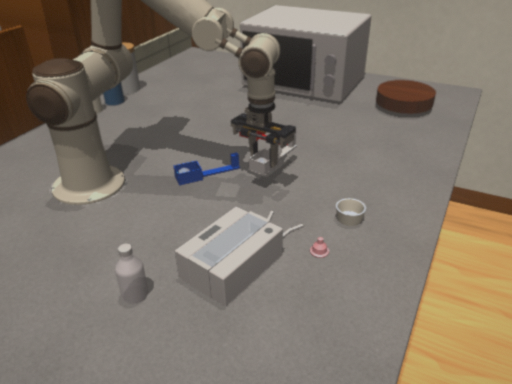

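Emit:
play_rows --series '[[[-0.005,0.015,0],0,0],[[-0.018,0.026,0],0,0],[[-0.018,0.026,0],0,0],[[-0.018,0.026,0],0,0],[[-0.018,0.026,0],0,0],[[-0.012,0.02,0],1,0],[[-0.005,0.005,0],1,0],[[0,0,0],0,0],[[0,0,0],0,0]]'

```text
time_s: 9.57
position: [617.2, 120.0, 69.0]
ee_rot: [0.772, 0.636, 0.011, 0.01]
ft_force: [-0.2, -0.2, -2.7]
width: 56.1
```

Run:
```python
from h import *
snap('wrist','w5.png'); snap('top','t5.png'); snap('scene','s5.png')
v=[594.6,-18.2,-1.761]
rel(v,(-140,0,0))
t=cv2.imread('pics/t5.png')
cv2.imwrite('pics/c5.png',cv2.resize(t[110:220,150:310],None,fx=5,fy=5,interpolation=cv2.INTER_CUBIC))
t=cv2.imread('pics/s5.png')
cv2.imwrite('pics/c5s.png',cv2.resize(t[140:270,230:380],None,fx=4.5,fy=4.5,interpolation=cv2.INTER_CUBIC))
```

```text
pos [617.2 120.2  69.2] z [ 3.030e-02 -7.000e-04 -9.995e-01] tooldelta [-0.5  1.9 69.2] turn -0.11 F [-0.23  0.36 -1.9 ] M [-0.13 -0.06  0.03] w 56.1 t 9.725
```

View pics/c5.png

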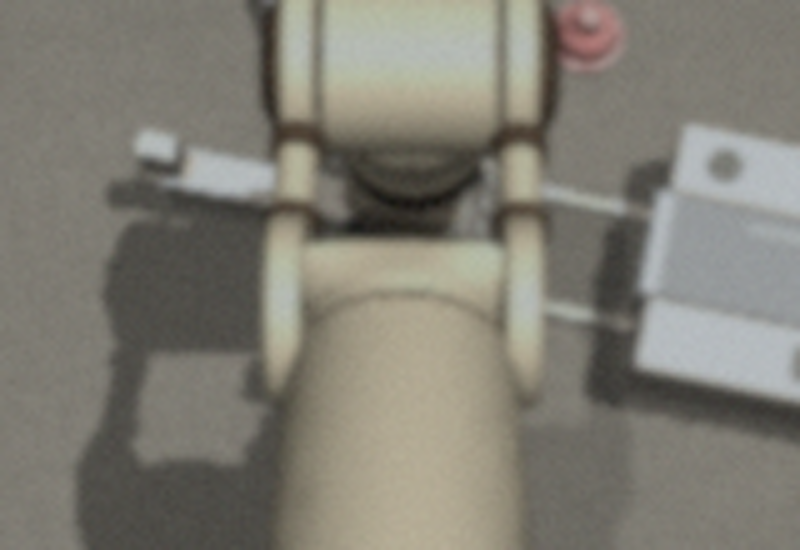

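View pics/c5s.png

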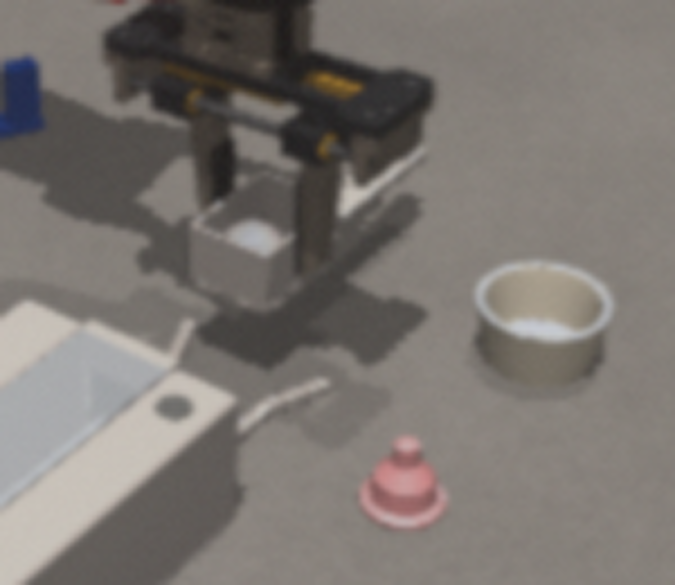

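View pics/w5.png

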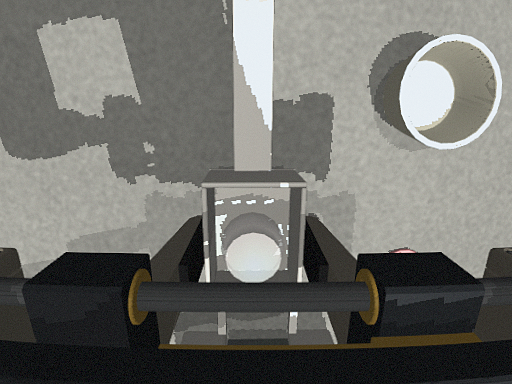

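Run:
```python
from h import *
s=manip.get_state(); g=manip.grab_frame('wrist'); pose=(s['position'],s['ee_rot'])
v=[594.6,-18.2,-1.761]
for x in (-123,-100,-85,-60,-30):
  w=31 if x>=-85 else 31+(-85-x)*11.5/38
  L=[(x,w,8),(x,-w,8),(x,w+3,8),(x,-w-3,8)]; print(x,proj(g,obj2w(v,L),pose).round(1).tolist())
im=g['pixels'][:,:,::-1]
cv2.imwrite('pics/c6.png',cv2.resize(im[255:350,150:360],None,fx=3.8,fy=3.8,interpolation=cv2.INTER_NEAREST))
```

```text
-123 [[304.5, 219.5], [206.7, 220.8], [307.9, 219.4], [203.3, 220.8]]
-100 [[295.6, 243.7], [215.8, 245.0], [298.9, 243.7], [212.4, 245.1]]
-85 [[290.0, 258.9], [221.5, 260.1], [293.3, 258.9], [218.2, 260.2]]
-60 [[289.1, 282.9], [222.5, 284.3], [292.2, 282.9], [219.2, 284.3]]
-30 [[288.0, 310.0], [223.6, 311.4], [291.1, 309.9], [220.4, 311.5]]
```

View pics/c6.png

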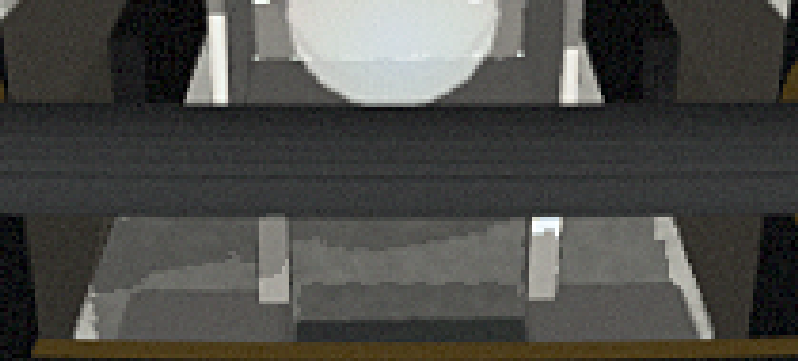

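Emit:
play_rows --series '[[[0,0.004,0.006],0,0],[[0,0,0.012],0,0],[[0,0,0.012],0,0],[[0,0,0.006],0,0],[[0,0,0],0,0]]'

```text
time_s: 10.4
position: [621.4, 120.0, 29.6]
ee_rot: [0.771, 0.636, 0.011, 0.009]
ft_force: [0.3, -0.0, -2.4]
width: 56.0
```

Run:
```python
from h import *
s=manip.get_state(); g=manip.grab_frame('wrist'); pose=(s['position'],s['ee_rot'])
v=[596.4,-18.6,-1.761]
rel(v,(-140,0,0))
L=[(-30,31,8),(-30,-31,8),(-10,31,8),(-10,-31,8)]; print(proj(g,obj2w(v,L),pose).round(1).tolist())
im=g['pixels'][:,:,::-1]
cv2.imwrite('pics/c7.png',cv2.resize(im[170:350,150:360],None,fx=3.3,fy=3.3,interpolation=cv2.INTER_NEAREST))
```

```text
pos [621.7 120.   30. ] z [ 2.890e-02 -7.000e-04 -9.996e-01] tooldelta [-1.   0.5 30.1] turn -0.06 F [-1.19 -0.74 -2.93] M [-0.15 -0.04  0.01] w 55.8 t 10.45
[[292.0, 341.5], [217.5, 343.2], [291.0, 360.0], [218.5, 361.8]]
```

View pics/c7.png

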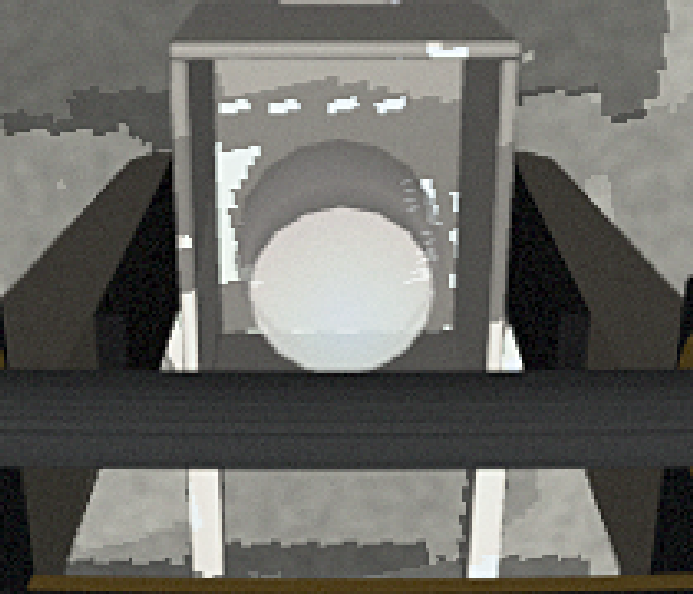

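Emit:
play_rows --series '[[[0,0,0.006],0,0],[[0,0,0.006],0,0],[[0,0,0],0,0],[[0,0,0.003],0,0],[[0,0,0],0,0]]'

```text
time_s: 11.08
position: [623.2, 120.0, 15.2]
ee_rot: [0.771, 0.636, 0.012, 0.01]
ft_force: [-0.6, 0.6, -2.3]
width: 55.9
```

Run:
```python
from h import *
rel([596.4,-18.6,-1.761],(-140,0,0))
```

```text
pos [623.2 120.   15.2] z [ 3.120e-02 -6.000e-04 -9.995e-01] tooldelta [-1.2 -0.6 15.2] turn -0.06 F [-0.6   0.58 -2.31] M [-0.05  0.04  0.  ] w 55.9 t 11.075
```

Emit:
play_rows --series '[[[0,0,0.0015],0,0],[[0,0,0],0,0],[[0,0,0],0,1],[[0,0,0],0,1],[[0,0,0],0,1],[[0,0,0],0,1],[[0,0,0],0,1],[[0,0,-0.01],0,1],[[0,0,-0.02],0,1],[[0,0,-0.03],0,1],[[0,0,-0.03],0,1],[[0,0,-0.01],0,1],[[0,0,0],0,1]]'

```text
time_s: 12.7
position: [622.5, 120.2, 124.6]
ee_rot: [0.771, 0.636, 0.015, 0.013]
ft_force: [-0.1, 0.1, -0.1]
width: 91.7
```

Run:
```python
from h import *
s=manip.get_state(); g=snap('wrist','w8.png'); pose=(s['position'],s['ee_rot']); np.savez('w8.npz',p=pose[0],q=pose[1])
rel([596.4,-18.6,-1.761],(-140,0,0))
L=[(-38,28,42),(38,28,42),(38,-28,42),(-38,-28,42),(-155,0,52)]
print(proj(g,obj2w([623,120,-1.761],L),pose).round(1).tolist())
```

```text
pos [622.3 120.2 124. ] z [ 3.850e-02 -3.000e-04 -9.993e-01] tooldelta [ -2.   -3.9 123.9] turn -0.06 F [0.12 1.35 0.09] M [ 0.   -0.07  0.04] w 91.8 t 12.75
[[281.5, 153.5], [279.7, 232.3], [221.4, 233.3], [218.8, 154.0], [250.0, 5.7]]
```

View pics/w8.png

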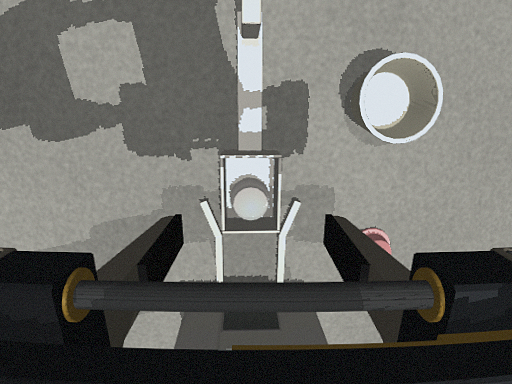

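Run:
```python
import cv2
t=cv2.imread('pics/w8.png')
cv2.imwrite('pics/c8.png',cv2.resize(t[140:290,190:310],None,fx=4,fy=4,interpolation=cv2.INTER_NEAREST))
```

```text
(no output)
```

View pics/c8.png

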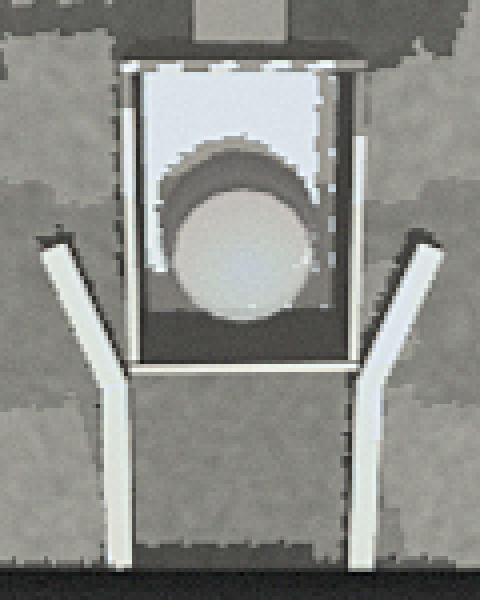

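Run:
```python
from h import *
d=np.load('w8.npz'); g=manip.grab_frame('wrist'); pose=(d['p'],d['q'])
f=lambda a:np.array(a)/4+[189.5,139.5]
L=[(-38,28,42),(38,28,42),(38,-28,42),(-38,-28,42)]
v,e=fit(g,L,f([(367,60),(362,373),(130,373),(120,60)]),[623,120,-1.76],pose);print('tray',v,e.round(1).tolist())
vs=[596.4,-18.6,-1.761]
px=f([(355,380),(130,380),(418,243),(66,243)])
L=[(-85,31,8),(-85,-31,8),(-123,42.5,8),(-123,-42.5,8)]
v,e=fit(g,L,px,vs,pose);print('rails',v,e.round(1).tolist())
# ends rows
for x in(-60,-45,-30): print(x,proj(g,obj2w(vs,[(x,31,8),(x,-31,8)]),pose).round(1).tolist())
print('obs end',f([(350,568),(133,568)]))
s=manip.get_state()
rel(vs,(-140-155,0,0))
```

```text
tray [623.23761505 119.54352216  -1.76282304] [[0.7, -0.5], [-0.0, 0.0], [-0.3, 0.9], [-0.2, -0.1]]
rails [595.91911692 -16.36110822  -1.77587399] [[0.3, -0.6], [-0.3, -0.4], [-3.4, 0.4], [4.1, 0.4]]
-60 [[277.7, 255.9], [222.2, 257.0]]
-45 [[277.4, 267.8], [222.6, 269.0]]
-30 [[277.1, 279.4], [223.0, 280.6]]
obs end [[277.   281.5 ]
 [222.75 281.5 ]]
pos [621.7 120.2 123. ] z [ 3.680e-02 -3.000e-04 -9.993e-01] tooldelta [153.1  -3.3 124. ] turn -0.06 F [-0.18  1.04 -0.2 ] M [-0.04  0.01 -0.03] w 92.0 t 12.8
```

Emit:
play_rows --series '[[[0.01,-0.001,0],0,0],[[0.03,-0.001,0],0,0],[[0.03,-0.001,0],0,0],[[0.03,0,0],0,0],[[0.03,0,0],0,0],[[0.03,0,0],0,0],[[0.02,0,0],0,0],[[0.008,0,0],0,0],[[0,0,0],0,0],[[0,0,0],0,0]]'

```text
time_s: 14.05
position: [648.0, 313.8, 110.2]
ee_rot: [0.771, 0.636, 0.005, 0.007]
ft_force: [-0.2, -0.9, 0.2]
width: 0.4
```

Run:
```python
from h import *
rel([596.4,-18.6,-1.761],(-330,0,0)); rel([623.2,119.5,-1.763],(-190,0,0)); snap('wrist','w9.png')
```

```text
pos [648.  313.8 110.2] z [ 0.0164 -0.0033 -0.9999] tooldelta [ -6.1  10.3 110.4] turn -0.06 F [-0.16 -0.94  0.22] M [-0.02 -0.08 -0.03] w 0.4 t 14.05
pos [648.  313.8 110.2] z [ 0.0164 -0.0033 -0.9999] tooldelta [ -5.5  10.9 110.4] turn 0.06 F [-0.16 -0.94  0.22] M [-0.02 -0.08 -0.03] w 0.4 t 14.05
```

View pics/w9.png

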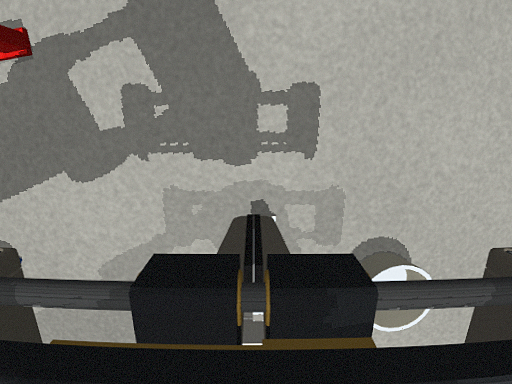

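Emit:
play_rows --series '[[[0,0.006,0.02],0,0],[[0,0.005,0.02],0,0],[[0,0,0.02],0,0],[[0,0,0.02],0,0],[[0,0,0.01],0,0],[[0,0,0],0,0]]'

```text
time_s: 14.85
position: [659.6, 308.7, 11.3]
ee_rot: [0.772, 0.635, 0.003, 0.006]
ft_force: [-0.2, -0.1, 0.4]
width: 0.5
```

Run:
```python
from h import *
rel([596.4,-18.6,-1.761],(-330,0,0)); rel([623.2,119.5,-1.763],(-177,0,0)); snap('wrist','w10.png')
```

```text
pos [659.6 308.7  11.3] z [ 0.0119 -0.0048 -0.9999] tooldelta [-3.4 -0.3 11.3] turn -0.2 F [-0.2  -0.14  0.4 ] M [ 0.02 -0.05  0.03] w 0.5 t 14.85
pos [659.6 308.7  11.3] z [ 0.0119 -0.0048 -0.9999] tooldelta [-15.7   0.3  11.3] turn -0.08 F [-0.2  -0.14  0.4 ] M [ 0.02 -0.05  0.03] w 0.5 t 14.85
```

View pics/w10.png

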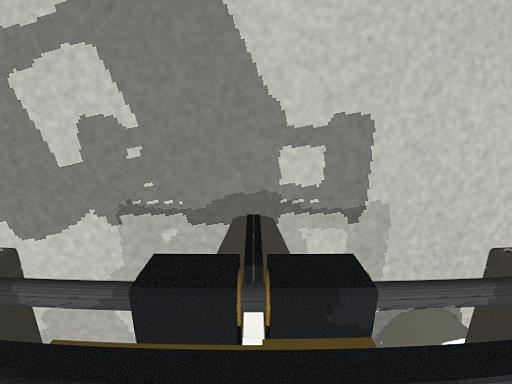

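Emit:
play_rows --series '[[[-0.004,0,-0.003],0,0],[[-0.006,0,0],0,0],[[-0.006,0,0],0,0],[[-0.006,0,0],0,0],[[-0.006,0,0],0,0],[[-0.006,0,0],0,0],[[0,0,0],0,0]]'

```text
time_s: 15.78
position: [655.1, 273.7, 18.8]
ee_rot: [0.772, 0.635, 0.006, 0.007]
ft_force: [-0.6, -0.3, -0.1]
width: 0.2
```

Run:
```python
from h import *
rel([596.4,-18.6,-1.761],(-290,0,0))
for c in ['top','scene']: snap(c,c+'11.png')
t=cv2.imread('pics/top11.png')
cv2.imwrite('pics/c11.png',cv2.resize(t[110:220,150:310],None,fx=5,fy=5,interpolation=cv2.INTER_CUBIC))
print([(np.round(d['point']).tolist(),round(d['p'],2)) for d in manip.tip_of('top','tray')])
```

```text
pos [655.1 273.7  18.8] z [ 0.0184 -0.0028 -0.9998] tooldelta [-8.1 -2.7 18.8] turn -0.21 F [-0.63 -0.3  -0.07] M [-0.01 -0.02  0.  ] w 0.2 t 15.775
[([309.0, 508.0, -3.0], 0.84), ([616.0, 101.0, 2.0], 0.73), ([256.0, 163.0, -2.0], 0.55)]
```

View pics/c11.png

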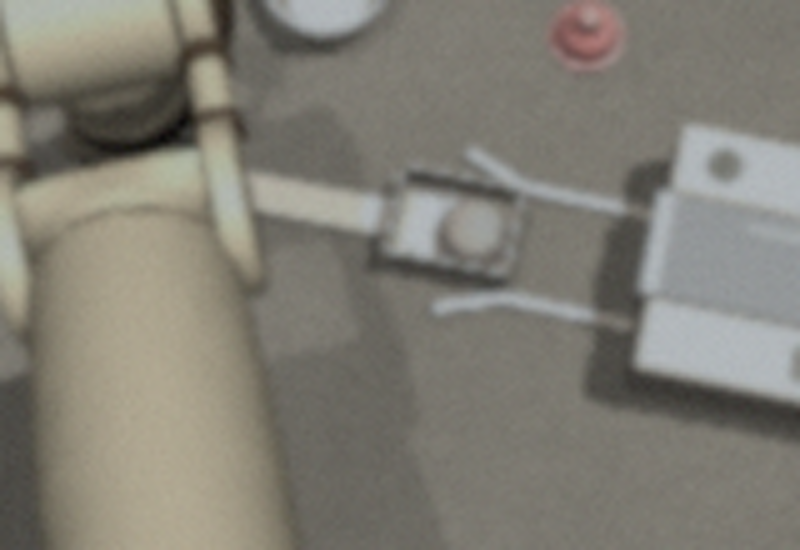

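Emit:
play_rows --series '[[[-0.005,-0.001,0.002],0,0],[[-0.008,-0.001,0.001],0,0],[[-0.008,-0.001,0.001],0,0],[[-0.008,-0.001,0.001],0,0],[[-0.008,-0.001,0.001],0,0],[[0,0,0],0,0]]'

```text
time_s: 16.68
position: [643.2, 237.2, 13.3]
ee_rot: [0.772, 0.636, 0.008, 0.007]
ft_force: [1.2, -0.8, -0.0]
width: 0.3
```

Run:
```python
from h import *
rel([596.4,-18.6,-1.761],(-260,0,0))
for c in ['top','scene']: snap(c,c+'12.png')
t=cv2.imread('pics/top12.png')
a=cv2.resize(t[120:200,170:300],None,fx=4.5,fy=4.5,interpolation=cv2.INTER_CUBIC)
t=cv2.imread('pics/scene12.png')
b=cv2.resize(t[165:250,200:330],None,fx=3,fy=3,interpolation=cv2.INTER_CUBIC)
o=np.zeros((600,600,3),np.uint8);o[:a.shape[0],:a.shape[1]]=a;o=np.vstack([o[:345],np.pad(b,((0,0),(0,210),(0,0)))]);cv2.imwrite('pics/c12.png',o)
```

```text
pos [643.2 237.2  13.3] z [ 0.0209 -0.0013 -0.9998] tooldelta [-0.1  2.1 13.3] turn -0.17 F [ 1.19 -0.8  -0.02] M [-0.06 -0.08  0.01] w 0.3 t 16.675
```

View pics/c12.png

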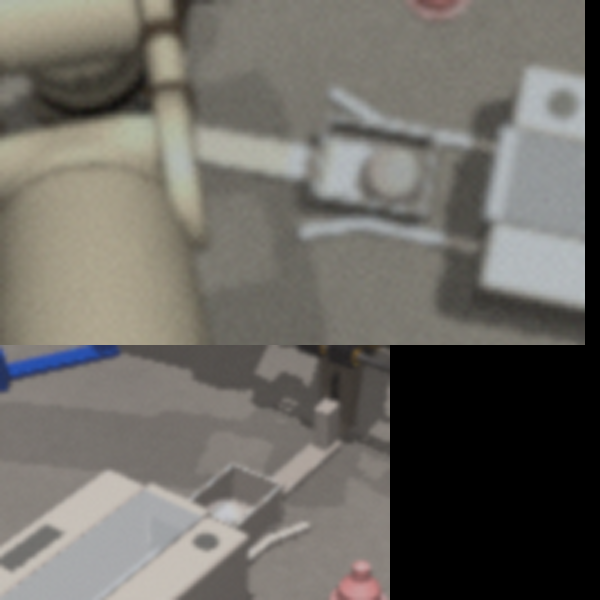

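Emit:
play_rows --series '[[[-0.004,0.001,0],0,0],[[-0.007,0.0005,0],0,0],[[-0.007,0,0],0,0],[[-0.007,0,0],0,0],[[-0.007,0,0],0,0],[[-0.007,0,0],0,0],[[0,0,0],0,0]]'

```text
time_s: 17.65
position: [636.9, 196.7, 13.0]
ee_rot: [0.772, 0.636, 0.008, 0.007]
ft_force: [-0.1, -0.2, -0.1]
width: 0.2
```

Run:
```python
from h import *
rel([596.4,-18.6,-1.761],(-220,0,0))
```

```text
pos [636.9 196.7  13. ] z [ 0.0208 -0.001  -0.9998] tooldelta [ 0.9  0.7 13.1] turn -0.13 F [-0.07 -0.23 -0.05] M [-0.06 -0.07 -0.06] w 0.2 t 17.65
```

Emit:
play_rows --series '[[[-0.004,0,0],0,0],[[-0.005,0,0],0,0],[[-0.005,0,0],0,0],[[-0.005,0,0],0,0],[[-0.005,0,0],0,0],[[-0.005,0,0],0,0],[[-0.005,0,0],0,0],[[0,0,0],0,0]]'

```text
time_s: 18.65
position: [630.0, 161.9, 13.0]
ee_rot: [0.772, 0.636, 0.008, 0.007]
ft_force: [-0.1, 1.3, 0.4]
width: 0.2
```

Run:
```python
from h import *
rel([596.4,-18.6,-1.761],(-180,0,0))
for c in ['top','scene']: snap(c,c+'13.png')
t=cv2.imread('pics/top13.png')
a=cv2.resize(t[120:200,170:300],None,fx=4.5,fy=4.5,interpolation=cv2.INTER_CUBIC)
t=cv2.imread('pics/scene13.png')
b=cv2.resize(t[165:250,200:330],None,fx=3,fy=3,interpolation=cv2.INTER_CUBIC)
o=np.zeros((600,600,3),np.uint8);o[:a.shape[0],:a.shape[1]]=a;o=np.vstack([o[:345],np.pad(b,((0,0),(0,210),(0,0)))]);cv2.imwrite('pics/c13.png',o)
```

```text
pos [630.  161.9  13. ] z [ 2.130e-02  2.000e-04 -9.998e-01] tooldelta [-3.6  0.9 13. ] turn -0.12 F [-0.08  1.31  0.43] M [ 0.09 -0.14  0.03] w 0.2 t 18.65
```

View pics/c13.png

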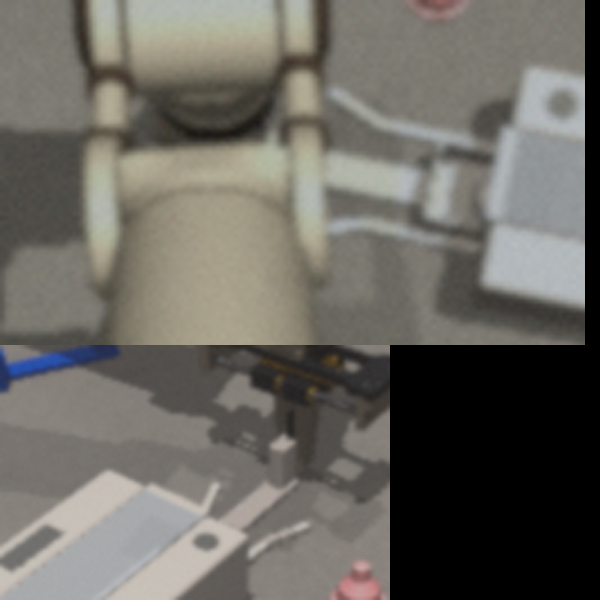

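Emit:
play_rows --series '[[[-0.004,0,0],0,0],[[-0.006,0,0],0,0],[[-0.006,0,0],0,0],[[-0.006,0,0],0,0],[[-0.006,0,0],0,0],[[-0.006,0,0],0,0],[[-0.006,0,0],0,0],[[-0.006,0,0],0,0],[[0,0,0],0,0]]'

```text
time_s: 19.88
position: [620.5, 113.6, 12.8]
ee_rot: [0.772, 0.636, 0.008, 0.007]
ft_force: [-0.0, 1.0, -0.1]
width: 0.2
```

Run:
```python
from h import *
rel([596.4,-18.6,-1.761],(-140,0,0))
```

```text
pos [620.5 113.6  12.8] z [ 2.110e-02 -1.000e-04 -9.998e-01] tooldelta [ 5.6  1.  12.9] turn -0.1 F [-0.04  1.01 -0.05] M [-0.01 -0.08  0.01] w 0.2 t 19.875
```

Emit:
play_rows --series '[[[-0.004,0,0],0,0],[[-0.006,0,0],0,0],[[-0.006,0,0],0,0],[[-0.006,0,0],0,0],[[-0.006,0,0],0,0],[[-0.006,0,0],0,0],[[-0.004,0,0],0,0],[[0,0,0],0,0]]'

```text
time_s: 20.88
position: [612.8, 73.5, 12.8]
ee_rot: [0.772, 0.636, 0.008, 0.007]
ft_force: [-0.7, 0.6, 0.2]
width: 0.7
```

Run:
```python
from h import *
rel([596.4,-18.6,-1.761],(-100,0,0))
for c in ['top','scene']: snap(c,c+'14.png')
t=cv2.imread('pics/top14.png')
a=cv2.resize(t[120:210,230:370],None,fx=4.2,fy=4.2,interpolation=cv2.INTER_CUBIC)
t=cv2.imread('pics/scene14.png')
b=cv2.resize(t[195:290,170:330],None,fx=3,fy=3,interpolation=cv2.INTER_CUBIC)
w=600;o=np.vstack([np.pad(a,((0,0),(0,w-a.shape[1]),(0,0))),np.pad(b,((0,0),(0,w-b.shape[1]),(0,0)))])[:600];cv2.imwrite('pics/c14.png',o)
```

```text
pos [612.8  73.5  12.8] z [ 2.120e-02 -2.000e-04 -9.998e-01] tooldelta [ 6.4  1.  12.8] turn -0.1 F [-0.67  0.57  0.24] M [ 0.08 -0.11 -0.02] w 0.7 t 20.875
```

View pics/c14.png

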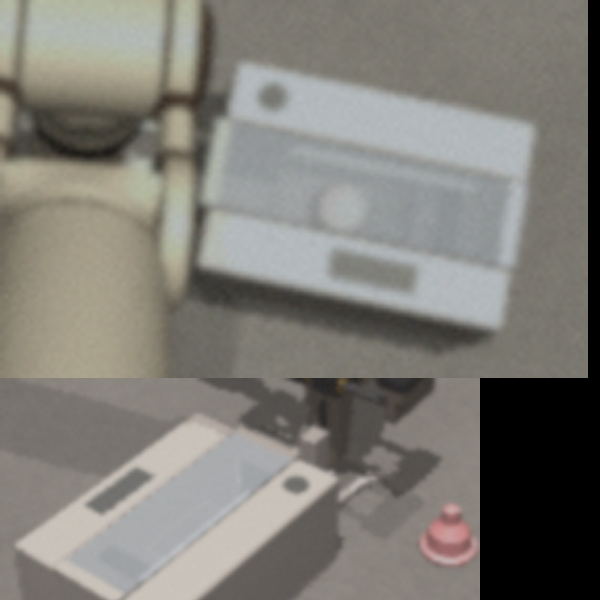

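Emit:
play_rows --series '[[[-0.002,0,0],0,0],[[-0.002,0,0],0,0],[[-0.002,0,0],0,0],[[-0.002,0,0],0,0],[[-0.002,0,0],0,0]]'

```text
time_s: 21.6
position: [610.8, 64.0, 12.6]
ee_rot: [0.771, 0.636, 0.008, 0.007]
ft_force: [0.5, 1.6, 0.9]
width: 0.3
```

Emit:
play_rows --series '[[[-0.002,0,0],0,0],[[-0.002,0,0],0,0]]'

```text
time_s: 21.85
position: [610.0, 59.8, 12.6]
ee_rot: [0.771, 0.636, 0.008, 0.007]
ft_force: [0.4, 1.2, 0.6]
width: 0.8
```

Emit:
play_rows --series '[[[-0.0015,0,0],0,0]]'

```text
time_s: 21.98
position: [609.6, 58.2, 12.6]
ee_rot: [0.771, 0.636, 0.008, 0.007]
ft_force: [1.6, 1.6, 0.8]
width: 0.4
```

Run:
```python
from h import *
rel([596.4,-18.6,-1.761],(-100,0,0))
```

```text
pos [609.6  58.2  12.6] z [ 2.110e-02  1.000e-04 -9.998e-01] tooldelta [22.1  1.2 12.7] turn -0.05 F [1.63 1.63 0.78] M [ 0.14 -0.08  0.  ] w 0.4 t 21.975
```

Emit:
play_rows --series '[[[-0.0015,0,0],0,0]]'

```text
time_s: 22.1
position: [609.3, 56.6, 12.6]
ee_rot: [0.771, 0.636, 0.008, 0.007]
ft_force: [0.1, 1.0, 1.0]
width: 0.1
```

Emit:
play_rows --series '[[[-0.0015,0,0],0,0]]'

```text
time_s: 22.22
position: [609.0, 55.0, 12.6]
ee_rot: [0.771, 0.636, 0.008, 0.007]
ft_force: [0.8, 1.6, 1.1]
width: 0.2
```

Emit:
play_rows --series '[[[-0.0015,0,0],0,0]]'

```text
time_s: 22.35
position: [608.8, 53.5, 12.6]
ee_rot: [0.771, 0.636, 0.008, 0.007]
ft_force: [-0.2, 1.1, 1.4]
width: 0.7
```

Emit:
play_rows --series '[[[-0.0015,0,0],0,0]]'

```text
time_s: 22.48
position: [608.5, 52.0, 12.6]
ee_rot: [0.771, 0.636, 0.008, 0.007]
ft_force: [1.0, 4.6, 1.3]
width: 1.1
```

Emit:
play_rows --series '[[[-0.0015,0,0],0,0]]'

```text
time_s: 22.6
position: [608.6, 51.6, 12.7]
ee_rot: [0.771, 0.636, 0.009, 0.006]
ft_force: [2.1, 7.2, 0.3]
width: 0.6
```

Emit:
play_rows --series '[[[-0.001,0,0],0,0]]'

```text
time_s: 22.72
position: [608.7, 51.5, 12.7]
ee_rot: [0.772, 0.636, 0.01, 0.006]
ft_force: [2.4, 4.7, -0.9]
width: 0.6
```

Emit:
play_rows --series '[[[-0.0015,0,0],0,0]]'

```text
time_s: 22.85
position: [608.7, 51.3, 12.8]
ee_rot: [0.772, 0.636, 0.011, 0.005]
ft_force: [2.3, 7.9, -0.6]
width: 0.9
```

Emit:
play_rows --series '[[[-0.002,0,0],0,0]]'

```text
time_s: 22.98
position: [608.7, 50.7, 12.8]
ee_rot: [0.772, 0.636, 0.012, 0.005]
ft_force: [1.7, 7.2, 0.3]
width: 0.3
```

Run:
```python
from h import *
rel([596.4,-18.6,-1.761],(-100,0,0))
```

```text
pos [608.7  50.7  12.8] z [ 0.0253  0.0084 -0.9996] tooldelta [29.4  0.7 13.2] turn -0.1 F [1.65 7.19 0.35] M [ 0.99 -0.36  0.03] w 0.3 t 22.975
```

Emit:
play_rows --series '[[[-0.002,0,0],0,0]]'

```text
time_s: 23.1
position: [608.7, 50.1, 12.9]
ee_rot: [0.772, 0.636, 0.014, 0.004]
ft_force: [2.2, 6.7, 0.2]
width: 0.6
```

Emit:
play_rows --series '[[[-0.002,0,0],0,0]]'

```text
time_s: 23.22
position: [608.6, 49.4, 12.9]
ee_rot: [0.772, 0.636, 0.015, 0.004]
ft_force: [1.7, 6.6, 0.6]
width: -0.0
```

Run:
```python
from h import *
rel([596.4,-18.6,-1.761],(-100,0,0))
```

```text
pos [608.6  49.4  12.9] z [ 0.0274  0.0127 -0.9995] tooldelta [30.7  0.5 13.5] turn -0.11 F [1.69 6.62 0.62] M [ 0.98 -0.34  0.04] w -0.0 t 23.225
```

Emit:
play_rows --series '[[[-0.002,0,0],0,0]]'

```text
time_s: 23.35
position: [608.6, 48.8, 13.0]
ee_rot: [0.772, 0.636, 0.016, 0.003]
ft_force: [3.1, 6.3, -0.7]
width: 0.3
```

Emit:
play_rows --series '[[[-0.0017,0,0],0,0]]'

```text
time_s: 23.48
position: [608.5, 48.4, 13.0]
ee_rot: [0.772, 0.636, 0.017, 0.003]
ft_force: [1.3, 5.9, -0.1]
width: 0.3
```

Run:
```python
from h import *
rel([596.4,-18.6,-1.761],(-100,0,0))
snap('top','top15.png');snap('scene','scene15.png')
```

```text
pos [608.5  48.4  13. ] z [ 0.0294  0.0169 -0.9994] tooldelta [31.6  0.3 13.7] turn -0.12 F [ 1.28  5.85 -0.15] M [ 0.91 -0.39  0.02] w 0.3 t 23.475
```

Emit:
play_rows --series '[[[0.004,0,0],0,0],[[0.008,0,0],0,0],[[0.01,0,0],0,0],[[0.01,0,0],0,0],[[0.02,0,-0.005],0,0],[[0.02,0,-0.02],0,0],[[0.02,0,-0.03],0,0],[[0.01,0,-0.03],0,0],[[0,0,-0.03],0,0],[[0,0,0],0,0]]'

```text
time_s: 24.82
position: [625.2, 157.1, 134.4]
ee_rot: [0.771, 0.637, 0.016, 0.003]
ft_force: [0.1, -0.5, 0.7]
width: 0.7
```

Run:
```python
from h import *
rel([596.4,-18.6,-1.761],(-100,0,0))
s=manip.get_state(); g=snap('wrist','w16.png');pose=(s['position'],s['ee_rot'])
L=[(-155,0,52),(-143,8,52),(-143,-8,52)]
print(proj(g,obj2w([596.4,-18.6,-1.761],np.array(L)+[109,0,0]),pose).round(1).tolist())
t=snap('top','top16.png')['pixels'][:,:,::-1]
a=cv2.resize(t[120:210,230:370],None,fx=4.2,fy=4.2,interpolation=cv2.INTER_CUBIC)
t=snap('scene','scene16.png')['pixels'][:,:,::-1]
b=cv2.resize(t[195:290,170:330],None,fx=3,fy=3,interpolation=cv2.INTER_CUBIC)
w=600;o=np.vstack([np.pad(a,((0,0),(0,w-a.shape[1]),(0,0))),np.pad(b,((0,0),(0,w-b.shape[1]),(0,0)))])[:600];cv2.imwrite('pics/c16.png',o)
```

```text
pos [625.2 157.1 134.4] z [ 0.0287  0.0166 -0.9995] tooldelta [-80.9   1.5 132.8] turn 0.07 F [ 0.1  -0.46  0.74] M [-0.04 -0.07 -0.  ] w 0.7 t 24.825
[[256.1, 317.3], [263.6, 326.7], [248.6, 326.9]]
```

View pics/c16.png

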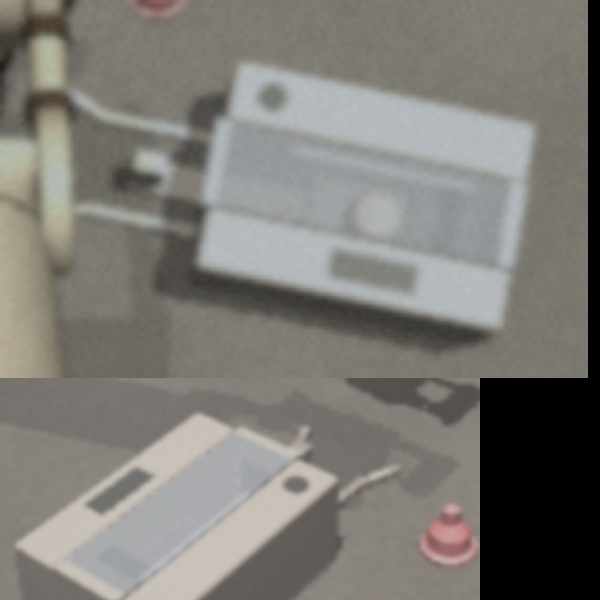

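View pics/w16.png

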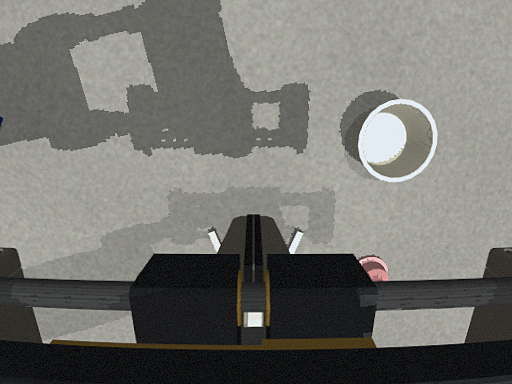

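Run:
```python
from h import *
g=manip.grab_frame('top')
for t in ['tray','tray_fin','ramekin','teat','bottle']: print(t,[(np.round(d['point']).tolist(),round(d['p'],2)) for d in manip.tip_of('top',t)])
print(obj2w([596.4,-18.6,-1.761],[(109,0,0),(109-155,0,52)]).round())
manip.job_done()
```

```text
tray [([308.0, 507.0, -4.0], 0.59)]
tray_fin [([455.0, 497.0, 51.0], 0.74), ([359.0, 280.0, 53.0], 0.73), ([605.0, 25.0, 53.0], 0.65)]
ramekin []
teat [([746.0, 22.0, 4.0], 0.51)]
bottle [([424.0, -297.0, -2.0], 0.93)]
[[ 576. -126.    0.]
 [ 605.   27.   52.]]
the job is handed in; nothing more can be done
```

I handed the job in after about 25 s of robot time. The white tray is in the sterilizer and let go, and the gripper is well clear of everything. No verdict was reported.

**What I did:** I lifted the white tray by its long sides, set it in the mouth of the rails, and let go. I then pushed it in from behind the fin with shut fingers. I felt the interlock plate at about tray x = 105 mm, so its face starts near sterilizer x = 143 mm. I pushed on at a steady 6–7 N and backed off.

**Last checks:**
- **Plate travel:** I estimate 3.5 to 4.3 mm, worked out from finger travel and force. I could not see it in a picture.
- **Tray position:** the fin was seen at (605, 25), and I expected (605, 27). That puts the tray about 108 mm in, and the basket shows under the clear roof.
- **Flap:** I did not see it shut. The basket's tail is about 70 mm inside, and the flap falls shut once it is past 41 mm.
- **Bystanders:** the teat and bottle are within about 2 mm of where they started. The detector missed the ramekin in the last top picture. The wrist camera showed it upright and nothing came near it, but its position was not re-measured.

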